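# Put the cookie stamps away in the bolted two-door cabinet

## Robot

A 6-joint arm with a two-finger parallel gripper is mounted at the origin on the work surface. World frame = base frame: x ahead of the robot, y to its left, z up, the work surface at z = 0. Lengths are in m, angles in degrees, forces in N, time in s.
With the tool pointing down it reaches from about 0.375 to 0.9 m from the base axis. Payload 3.1 kg.
Tool frame: the origin (TCP) lies at the very end of the fingers, on their centre line; the grasp point (between the pads) lies 19 mm behind it; z points along the fingers, y is the direction in which the jaws open and shut (so a half turn about z gives the same grasp; the last joint's range is limited). The gripper opens to 87 mm and grips with 3 to 60 N. Pads are 19 mm wide; open, the fingers measure 117 mm over their backs; the gripper's body (75 mm by 190 mm) begins 51 mm behind the grasp point.
Start: joints at [57.324, 30.224, 82.088, -0, 67.689, -10.227], TCP at [0.239, 0.578, 0.223] pointing down, gripper open.
Joint ranges: [-176.69, 176.69], [-43.24, 126.21], [12.49, 139.97], [-82, 262], [0, 151.66], [-163.58, 163.58]. Speed limits (degrees/s): [159.86, 159.86, 180, 180, 180, 180].

## Interface

Orientations are given as a 3x3 rotation matrix whose columns are the frame's x, y, z axes.
In Python, from rig import bot gives the robot as it stands. The module is installed in compiled form; this text tells all that it offers.
- The arm moves only by the tool play_rows, never from a script. Its argument "targets" is a list of rows, each a list of 7 numbers: the closure, from 0 (fully open) to 1 (shut), then the shift along the world's x, y, z in m, then the turn, a rotation vector about the world's x, y, z in rad. A call has 1 to 12 rows; each row shifts and turns the commanded pose from where the row before left it; what a row does not reach is not made up. A row lasts 1/8 s, in which the tool goes at most 62.5 mm and 10.7 degrees, less where a joint would pass 70% of its speed; a pose out of reach is approached as far as the arm can. A call with a gripper value outside its range is refused whole. The fingers move at their own pace and stop on an object; the grip force is fixed at half the most. Time passes only in rows, so rows that do not move let the fingers close. It gives the time, the measured TCP pose, the force and the opening at its end, in the units of the state.
- bot.read_state(): the state, without advancing time (a new reading comes with each control period).
- bot.capture(name): name is "side" or "top" or "wrist"; returns the picture (400x640x3 uint8, blue, green, red); there is no depth.
- bot.get_calibration(name): a dict with "fx", "fy", "cx", "cy" (pixels), "k1" (the pictures are not rectified: a ray, as slopes to the right and down, at radius r is drawn at 1 + k1 r^2 times it, then the intrinsics apply), "R" (3x3) and "t" (3): a world point X has camera coordinates R X + t. Camera axes: x right, y down, z forward; pixel columns grow to the right and rows downward; lengths in m; the calibration is good to about 2 mm. A picture is of the moment at which its call begins: read the wrist's pose just before it. get_calibration takes no time and is no camera call; for the wrist camera it gives the pose at the moment of the call.
- bot.hand_in(): hands the job in, once; it reports no verdict.
The state is a dict: "time_s": time; "joint_positions": joint angles; "qvel": joint speeds; "tau": joint torques, N m; "position": TCP position; "tcp_rot": TCP orientation; "force": force on the tool from outside, world axes, zero at the start; "moment": the same for the moment, N m; "opening": opening from 0.0 (shut) to 1.0 (fully open).
Only numpy, scipy, OpenCV 4.12 (cv2) and the standard library are available. Lean on these libraries where they do the work, as an engineer would, in place of code of your own. Each camera call takes 0.05 s, during which the arm holds its last target. There are 200 camera calls.

## Task

Put away all the cookie stamps lying on the table: lift the bolt and swing the latched left leaf of the cabinet wide open, then the right leaf that it covers, pull the tray all the way out and set each stamp fully down into the nest of its shape. Then push the tray fully home, shut the right leaf, shut the left leaf over it and push the bolt fully down again; leave everything else on the table where it is.

Things in the scene. Friction and masses are not known exactly. Their poses are not given: they have to be found in the camera images.
- cabinet: Low white two-door countertop cabinet, 310 mm wide (its y), 108 mm high, 262 mm deep, with a steel apron 4 mm high that reaches 50 mm out in front. Origin on the table at the middle of the front face of the doors; +x points into the cabinet (away from the robot), +y to the left as the robot sees it, z up. It has a clear top that begins 90 mm behind the door front; the first 90 mm are open from above. Heavy, does not move.
- latched_leaf (a joint): Hinge of the left leaf (the latched one, on the cabinet's +y side): 0 rad shut, grows as its free edge swings out towards the robot, to 1.6 rad at the stop. The upright hinge axis stands at the cabinet's (0, 155) mm. Its steel lip, 14 mm wide, covers the free edge of the other leaf from in front. Friction about 0.06 N m; stays where it is left. Both leaves are 154 mm wide, 12 mm thick, their tops 90 mm above the table.
- bolt (a joint): Lift of the latched leaf's bolt, along z: 0 m down (behind its keeper bar on the apron, the leaf is locked), 0.035 fully up. It clears the keeper from 0.010 on. Stiff (about 3 N), it stays at the height where it is left; the leaf cannot be shut past the keeper while it is down.
- bolt_grip (a point): Middle of the part of the bolt's grip to take hold of. The grip is an upright black round stick, 18 mm in diameter, its top 22 mm and its lower end 34 mm from this point; it is also the leaf's pull: it stands with its axis 30 mm in front of the leaf, 110 mm from the hinge axis along the leaf, and turns with the leaf. 100 mm above the table with the bolt down.
- covered_leaf (a joint): Hinge of the right leaf (the covered one): 0 rad shut, grows as its free edge swings out towards the robot, to 1.6 rad. The upright hinge axis stands at the cabinet's (0, -155) mm. It can open only while the other leaf is out of its way, and must be shut before the other. Friction about 0.06 N m.
- covered_leaf_post (a point): Point to take hold of on the covered leaf's pull: an upright black round post, 18 mm in diameter, its top 22 mm above this point and its lower end 44 mm below it, axis 30 mm in front of the leaf and 95 mm from the hinge axis along the leaf. 98 mm above the table.
- tray (a joint): Slide of the pull-out tray behind the doors: 0 m home, grows as the tray comes out towards the robot (the cabinet's -x), to 0.165 at the stop. Friction about 2 N. A leaf that is not opened blocks it.
- tray_bar (a point): Middle of the tray's pull bar: a level steel bar 10 mm thick and 90 mm long, along the cabinet's y, 85 mm above the table, 35 mm in front of the tray's front plate (whose top is 57 mm above the table), open underneath. Moves with the tray.
- nest_round (a point): Centre of the floor of the round stamp's nest in the tray: a ring of eight ribs, 75 mm across; ribs 12 mm high, floor 20 mm above the table. Moves with the tray. A seated stamp's mid point is 35 mm above this point.
- nest_square (a point): Centre of the floor of the square stamp's nest in the tray: 65 x 65 mm between the ribs, sides along the cabinet's x and y; ribs 12 mm high, floor 20 mm above the table. Moves with the tray. A seated stamp's mid point is 35 mm above this point.
- nest_oblong (a point): Centre of the floor of the oblong stamp's nest in the tray: 51 mm along the cabinet's x by 111 mm along its y; ribs 12 mm high, floor 20 mm above the table. Moves with the tray. A seated stamp's mid point is 35 mm above this point.
- nest_triangle (a point): Centre of the floor of the triangle stamp's nest in the tray: a triangle with one corner towards the cabinet's +x (to the back), sides 2.5 mm clear of the stamp's all round; ribs 12 mm high, floor 20 mm above the table. Moves with the tray. A seated stamp's mid point is 35 mm above this point.
- stamp_round_mid (a point): Cookie stamp, round: cast aluminium base 20 mm thick, a disc 70 mm in diameter, with an upright wooden grip block on its middle, 40 mm along its x, 18 mm along its y, from 20 to 70 mm above its underside. About 0.25 kg. This point is the centre, 35 mm above the underside, in the axes of the stamp. May be absent.
- stamp_square_mid (a point): Cookie stamp, square: cast aluminium base 20 mm thick, 60 x 60 mm, sides along its x and y, with an upright wooden grip block on its middle, 40 mm along its x, 18 mm along its y, from 20 to 70 mm above its underside. About 0.25 kg. This point is the centre, 35 mm above the underside, in the axes of the stamp. May be absent.
- stamp_oblong_mid (a point): Cookie stamp, oblong: cast aluminium base 20 mm thick, 106 mm along its x by 46 mm along its y, with an upright wooden grip block on its middle, 40 mm along its x, 18 mm along its y, from 20 to 70 mm above its underside. About 0.25 kg. This point is the centre, 35 mm above the underside, in the axes of the stamp. May be absent.
- stamp_triangle_mid (a point): Cookie stamp, triangle: cast aluminium base 20 mm thick, an equal-sided triangle, 84 mm a side, corners 48.5 mm from its centre, one corner towards its +x, with an upright wooden grip block on its middle, 40 mm along its x, 18 mm along its y, from 20 to 70 mm above its underside. About 0.25 kg. This point is the centre, 35 mm above the underside, in the axes of the stamp. May be absent.
- mug: Bystander: white mug, 76 mm wide, 85 high; origin at its underside. Not part of the job; leave it where it is.
- scraper: Bystander: dough scraper, 75 x 120 mm, lying flat; origin at its underside. Not part of the job; leave it where it is.
- measure: Bystander: measuring cup, 72 mm wide, 60 high; origin at its underside. Not part of the job; leave it where it is.
- tin: Bystander: small tin, 66 mm wide, 50 high; origin at its underside. Not part of the job; leave it where it is.
- cutter: Bystander: ring cutter, 68 mm wide, 35 high; origin at its underside. Not part of the job; leave it where it is.
Mind the look-alikes: they are no part of the job. What is shaped like the part that bears stamp_triangle_mid but pink or purple is not meant.

How it is judged:
By the outcome, as a careful person would: the job done as asked, in the order asked, and still so for the second after the job is handed in, with the robot touching nothing.
Of stamp_round, stamp_square, stamp_oblong, stamp_triangle only 2 to 4 are there at a start; the rules pass over those that are not, and their reading is None.
At some moment in a run one of stamp_round, stamp_square, stamp_oblong, stamp_triangle may be knocked a few centimetres aside while the robot is not near it.
It also fails if it takes over 210 s, if anything falls off the work surface, if the arm or the gripper's body presses on something with over 40 N, if the wrist force passes 120 N, or if a joint passes its speed limit or range.

## Working session

There is one attempt and no reset: what is moved stays moved. The work goes in short steps, Python scripts to look and compute and a tool call to move; the robot and the scene stay as the last step left them, time stands still between calls to the robot, and variables do not carry over. Pictures are saved under pics/ and viewed, about 12 in all and at most 16, crops included, and the job is handed in when it is done.

Besides the shell and the picture viewer there is one more tool, called after "Request:" as name([rows], argument=value, ...), one row to a line, values as JSON. play_rows: Moves the arm, as the interface text tells. Its arguments: {"type":"object","properties":{"targets":{"type":"array","items":{"type":"array","items":{"type":"number"}}}},"required":["targets"]}

```bash
mkdir -p pics
cat > h.py <<'E'
import numpy as np, cv2
from rig import bot
def cap(n,f=None):
    c=bot.get_calibration(n); im=bot.capture(n)
    if f: cv2.imwrite('pics/'+f,im)
    return im,c
def ray(c,u,v):
    x=(u-c['cx'])/c['fx'];y=(v-c['cy'])/c['fy'];rd=np.hypot(x,y);r=rd
    for _ in range(20): r=rd/(1+c['k1']*r*r)
    s=r/rd if rd>0 else 1
    R=np.array(c['R']);t=np.array(c['t'])
    return -R.T@t, R.T@np.array([x*s,y*s,1])
def onz(c,u,v,z):
    o,d=ray(c,u,v); return o+d*(z-o[2])/d[2]
def proj(c,X):
    p=np.array(c['R'])@np.array(X)+np.array(c['t']);x,y=p[:2]/p[2];k=1+c['k1']*(x*x+y*y)
    return np.array([c['fx']*x*k+c['cx'],c['fy']*y*k+c['cy']])
E
python3 - <<'E'
from h import *
for n in('side','top'):
    im,c=cap(n,n+'0.png'); o,d=ray(c,320,200); print(n,o.round(3),d.round(3),c['fx'],c['k1'])
s=bot.read_state(); print(s)
E
```

```text
side [-0.103 -1.115  0.972] [ 0.401  0.71  -0.579] 425.64163217016954 -0.09744172244315064
top [0.336 0.005 1.415] [ 0.143 -0.015 -0.99 ] 431.70075049501804 -0.05000171504344317
{'time_s': 0.1, 'joint_positions': array([ 5.73229768e+01,  3.02721574e+01,  8.21479917e+01,  4.45099083e-04,
        6.76886383e+01, -1.02260969e+01]), 'qvel': array([-0.01197065, -0.07556584, -0.14393556,  0.01568475,  0.05944507,
        0.03118783]), 'tau': array([-1.77476732e-04, -4.40982485e+01, -1.77150267e+01,  6.34399289e-02,
        5.34471392e-02, -5.67817528e-05]), 'position': array([0.23828835, 0.5770965 , 0.22169122]), 'tcp_rot': array([[-9.24205655e-01,  3.81893760e-01, -1.03116159e-03],
       [ 3.81894997e-01,  9.24204344e-01, -1.59430559e-03],
       [ 3.44148667e-04, -1.86726169e-03, -9.99998197e-01]]), 'force': array([-0.10570518,  0.3860466 ,  0.67174588]), 'moment': array([-0.01898103, -0.03074922, -0.00380695]), 'opening': 1.0016445064893984}
```

View pics/top0.png

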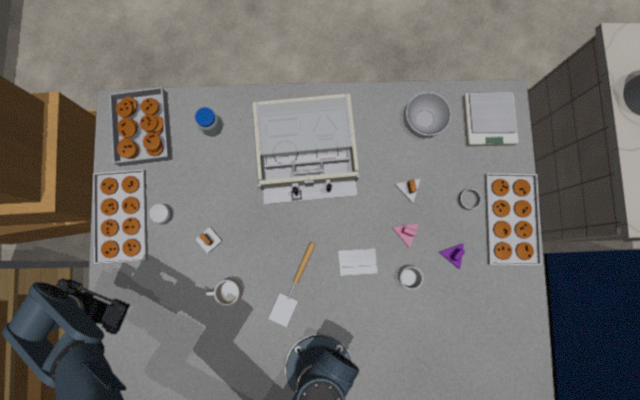

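View pics/side0.png

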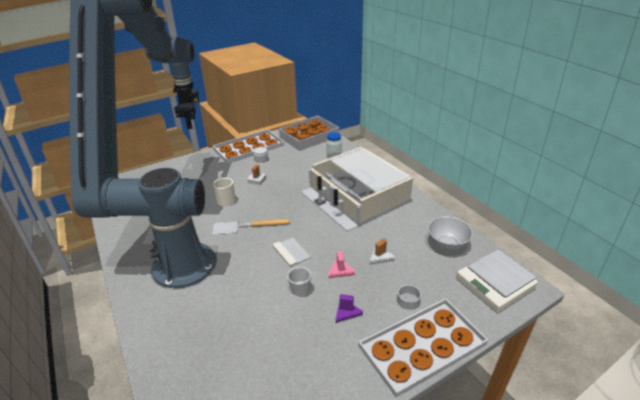

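Top view: a square stamp with a wooden grip is at (207,239), and a grey triangle with a wooden grip is at (409,188). The pink triangle (405,233) and the purple one (454,256) are look-alikes. The cabinet is around (305,140). I'll confirm in enlarged crops.

Run:
```python
from h import *
im=cv2.imread('pics/top0.png')
a=cv2.resize(im[85:210,240:370],None,fx=4.6,fy=4.6,interpolation=cv2.INTER_CUBIC)
b=cv2.resize(im[215:263,183:231],(280,280),interpolation=cv2.INTER_CUBIC)
d=cv2.resize(im[164:212,385:433],(280,280),interpolation=cv2.INTER_CUBIC)
r=np.vstack([b,d]);a=a[:560]
cv2.imwrite('pics/c1.png',np.hstack([a[:, :515] if False else cv2.resize(a,(520,500)),r[:500]]))
c=bot.get_calibration('top')
for (u,v) in[(207,239),(409,188)]: print(onz(c,u,v,.02).round(3))
for (u,v) in [(253,102),(353,95),(258,186),(357,177)]: print(onz(c,u,v,.108).round(3))
for (u,v) in [(265,203),(357,196)]: print(onz(c,u,v,.004).round(3))
for (u,v) in [(295,190),(328,185)]: print(onz(c,u,v,.12).round(3))
```

```text
[0.418 0.352 0.02 ]
[ 0.57 -0.31  0.02]
[0.843 0.188 0.108]
[ 0.858 -0.129  0.108]
[0.572 0.174 0.108]
[ 0.593 -0.131  0.108]
[0.533 0.165 0.004]
[ 0.55  -0.14   0.004]
[0.555 0.06  0.12 ]
[ 0.568 -0.041  0.12 ]
```

View pics/c1.png

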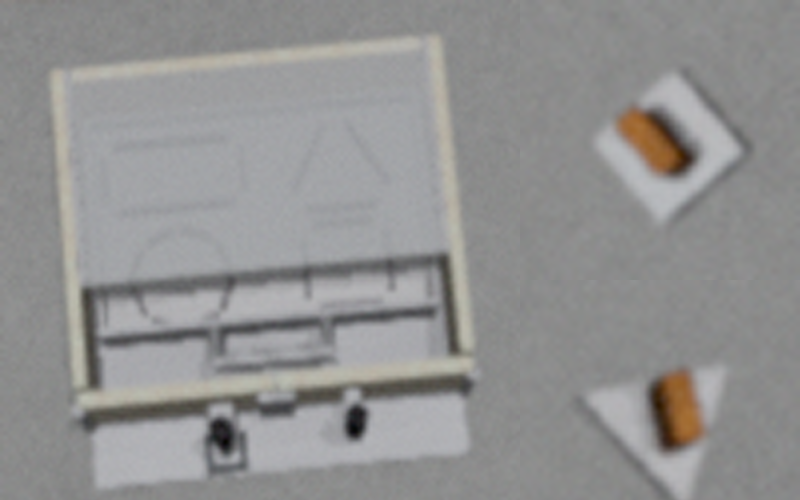

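Only two stamps are present: square (207,239) and grey triangle (409,188). The crop confirms wooden grips on bright cast bases. The cabinet yaw is about +3.2° and its origin is about (0.591, 0.015). Next I move above the bolt for a near look.

Request:
play_rows([
  [0,0.022,-0.0456,0.005,0,0,0.0374],
  [0,0.022,-0.0456,0.005,0,0,0.0374],
  [0,0.022,-0.0456,0.005,0,0,0.0374],
  [0,0.022,-0.0456,0.005,0,0,0.0374],
  [0,0.022,-0.0456,0.005,0,0,0.0374],
  [0,0.022,-0.0456,0.005,0,0,0.0374],
  [0,0.022,-0.0456,0.005,0,0,0.0374],
  [0,0.022,-0.0456,0.005,0,0,0.0374],
  [0,0.022,-0.0456,0.005,0,0,0.0374],
  [0,0.022,-0.0456,0.005,0,0,0.0374],
  [0,0.022,-0.0456,0.005,0,0,0.0374],
  [0,0.022,-0.0456,0.005,0,0,0.0374],
])

```text
time_s: 1.6
position: [0.5029, 0.0289, 0.2824]
tcp_rot: [[-0.998, -0.058, -0.001], [-0.058, 0.998, 0.0], [0.001, 0.0, -1.0]]
force: [1.2, 0.1, -0.0]
opening: 1.002
```

Request:
play_rows([
  [0,0,0,0,0,0,0],
  [0,0,0,0,0,0,0],
])

```text
time_s: 1.85
position: [0.5018, 0.0307, 0.282]
tcp_rot: [[-0.998, -0.056, -0.002], [-0.056, 0.998, 0.001], [0.002, 0.001, -1.0]]
force: [-0.4, -0.4, -0.3]
opening: 0.999
```

Run:
```python
from h import *
s=bot.read_state();print(s['position'],s['tcp_rot'].round(3).tolist(),s['joint_positions'].round(1))
im,c=cap('wrist','w1.png');o,d=ray(c,320,200);print(o,d)
th=np.radians(3.2);ex=np.array([np.cos(th),np.sin(th)]);ey=np.array([-ex[1],ex[0]])
O=np.array([.591,.015])
for n,p,z in[('bolt',(-.03,.045),.122),('post',(-.03,-.06),.12),('apL',(-.05,.155),.004),('apR',(-.05,-.155),.004)]:
    print(n,proj(c,[*(O+p[0]*ex+p[1]*ey),z]).round(1))
```

```text
[0.50177424 0.03069205 0.28198038] [[-0.998, -0.056, -0.002], [-0.056, 0.998, 0.001], [0.002, 0.001, -1.0]] [  -9.3   16.7   94.9    0.    68.6 -102.5]
[0.42474267 0.02611732 0.44431896] [ 2.87969894e-01  1.56086738e-04 -9.57813790e-01]
bolt [350.3 237.1]
post [245.6 236.3]
apL [428.2 187.6]
apR [192.1 187.9]
```

View pics/w1.png

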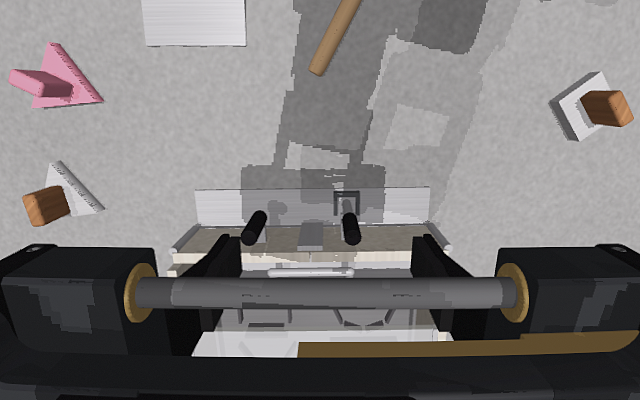

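The wrist view shows the bolt top near (352,238), the post top near (251,238), and the apron front edge at row 189 from (195,190) to (429,187). This is close to what I predicted, so I'll refine by mask.

Run:
```python
from h import *
im=cv2.imread('pics/w1.png');c=bot.get_calibration('wrist')
g=im.max(2)
for n,x0,x1 in(('post',236,275),('bolt',335,368)):
    m=np.zeros_like(g);m[205:248,x0:x1]=(g[205:248,x0:x1]<40)
    k,l,st,ce=cv2.connectedComponentsWithStats(m);i=1+np.argmax(st[1:,4]);ys,xs=np.where(l==i);print(n,st[i])
    for r in range(ys.min(),ys.max()+1,3): print(r,xs[ys==r].min(),xs[ys==r].max(),end='; ')
    # top disc: bottom rows; width max row
    w=(xs.max()-xs.min());print()
w=(im.min(2)>150)
print('apron row', [ (x,np.where(w[180:200,x])[0][:1]+180) for x in(200,220,240,300,400,420)])
for u,v in[(195,190),(429,187)]:print(onz(c,u,v,.004))
```

```text
post [236 211  31  37 577]
211 256 262; 214 253 265; 217 251 266; 220 250 265; 223 248 264; 226 246 263; 229 244 261; 232 242 260; 235 241 258; 238 236 257; 241 236 255; 244 236 252; 247 236 239; 
bolt [342 213  19  32 454]
213 346 352; 216 343 355; 219 342 356; 222 343 356; 225 343 357; 228 344 358; 231 344 359; 234 344 360; 237 345 360; 240 346 360; 243 348 357; 
apron row [(200, array([180])), (220, array([180])), (240, array([180])), (300, array([], dtype=int64)), (400, array([180])), (420, array([180]))]
[ 0.5524459 -0.1382396  0.004    ]
[0.53118693 0.1684397  0.004     ]
```

Request:
play_rows([
  [0,0.019,0.01,-0.03,0,0,0],
  [0,0.019,0.01,-0.03,0,0,0],
  [0,0.0182,0.0098,-0.03,0,0,0],
  [0,0,0,0,0,0,0],
  [0,0,0,-0.03,0,0,0],
  [0,0,0,-0.03,0,0,0],
  [0,0,0,-0.03,0,0,0],
  [0,0,0,-0.01,0,0,0],
  [1,0,0,0,0,0,0],
  [1,0,0,0,0,0,0],
  [1,0,0,0,0,0,0],
  [1,0,0,0,0,0,0],
])

```text
time_s: 3.4
position: [0.5593, 0.0602, 0.0933]
tcp_rot: [[-0.998, -0.057, 0.001], [-0.057, 0.998, -0.0], [-0.001, -0.0, -1.0]]
force: [0.0, 1.1, -0.3]
opening: 0.627
```

Request:
play_rows([
  [1,0,0,0,0,0,0],
  [1,0,0,0,0,0,0],
])

```text
time_s: 3.65
position: [0.5588, 0.0602, 0.0926]
tcp_rot: [[-0.998, -0.057, -0.0], [-0.057, 0.998, -0.0], [0.0, -0.0, -1.0]]
force: [0.7, 0.3, 0.0]
opening: 0.401
```

Request:
play_rows([
  [1,0,0,0,0,0,0],
  [1,0,0,0,0,0,0],
  [1,0,0,0,0,0,0],
  [1,0,0,0,0,0,0],
  [1,0,0,0,0,0,0],
  [1,0,0,0.01,0,0,0],
  [1,0,0,0.01,0,0,0],
  [1,0,0,0.01,0,0,0],
  [1,0,0,0,0,0,0],
  [1,0,0,0,0,0,0],
])

```text
time_s: 4.9
position: [0.5588, 0.0604, 0.1232]
tcp_rot: [[-0.998, -0.057, 0.001], [-0.057, 0.998, 0.0], [-0.001, 0.0, -1.0]]
force: [-1.8, 3.8, 2.4]
opening: 0.195
```

Run:
```python
from h import *
th=np.radians(3.3);ex=np.array([np.cos(th),np.sin(th)]);ey=np.array([-ex[1],ex[0]])
O=np.array([.591,.018])
def L(phi,s,a):
    u=np.array([-np.sin(phi),-s*np.cos(phi)]);n=np.array([-np.cos(phi),s*np.sin(phi)])
    p=np.array([0,s*.155])+a*u+.03*n; return O+p[0]*ex+p[1]*ey
for s,a in((1,.11),(-1,.095)):
    P=np.array([L(f,s,a) for f in np.radians(np.linspace(0,90,11))]); print(P.round(4).tolist()); print(np.diff(P,axis=0).round(4).tolist())
```

```text
[[0.5585, 0.0612], [0.5413, 0.0663], [0.5251, 0.074], [0.5104, 0.0841], [0.4974, 0.0964], [0.4865, 0.1106], [0.478, 0.1263], [0.472, 0.1431], [0.4687, 0.1607], [0.4682, 0.1786], [0.4705, 0.1964]]
[[-0.0172, 0.0051], [-0.0162, 0.0077], [-0.0148, 0.0101], [-0.013, 0.0123], [-0.0109, 0.0142], [-0.0085, 0.0157], [-0.006, 0.0169], [-0.0033, 0.0176], [-0.0005, 0.0179], [0.0023, 0.0177]]
[[0.5645, -0.0436], [0.5504, -0.0503], [0.5375, -0.0591], [0.5261, -0.0699], [0.5165, -0.0822], [0.509, -0.0959], [0.5038, -0.1107], [0.5009, -0.126], [0.5004, -0.1417], [0.5024, -0.1572], [0.5068, -0.1722]]
[[-0.0141, -0.0067], [-0.0129, -0.0088], [-0.0114, -0.0107], [-0.0096, -0.0124], [-0.0075, -0.0137], [-0.0053, -0.0147], [-0.0029, -0.0154], [-0.0005, -0.0156], [0.002, -0.0155], [0.0044, -0.015]]
```

Request:
play_rows([
  [1,-0.0172,0.0051,0,0,0,0],
  [1,-0.0162,0.0077,0,0,0,0],
  [1,-0.0148,0.0101,0,0,0,0],
  [1,-0.013,0.0123,0,0,0,0],
  [1,-0.0109,0.0142,0,0,0,0],
  [1,-0.0085,0.0157,0,0,0,0],
  [1,-0.006,0.0169,0,0,0,0],
  [1,-0.0033,0.0176,0,0,0,0],
  [1,-0.0005,0.0179,0,0,0,0],
  [1,0.0023,0.0177,0,0,0,0],
  [1,0,0,0,0,0,0],
  [1,0,0,0,0,0,0],
])

```text
time_s: 6.4
position: [0.4569, 0.1945, 0.1195]
tcp_rot: [[-0.998, -0.058, -0.029], [-0.058, 0.998, -0.004], [0.03, -0.002, -1.0]]
force: [-18.4, 3.5, 1.2]
opening: 0.154
```

Run:
```python
from h import *
a,_=cap('top');b,_=cap('side')
a=cv2.resize(a[80:280,200:400],(580,580),interpolation=cv2.INTER_CUBIC)
b=cv2.resize(b[60:260,230:430],(580,580),interpolation=cv2.INTER_CUBIC)
cv2.imwrite('pics/d1.png',cv2.resize(np.hstack([a,b]),(800,400)))
print(bot.read_state()['force'])
```

```text
[-17.46998356   3.25607586   1.41035616]
```

View pics/d1.png

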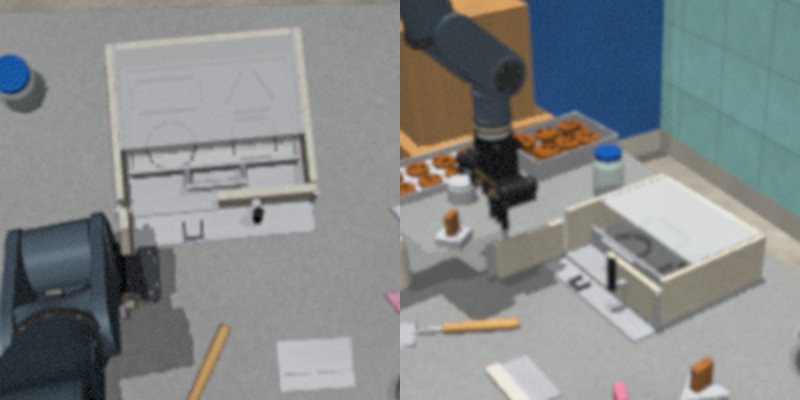

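The left leaf is open about 85–90°, and the covered leaf is exposed with its post. I'll release the bolt, rise, and go to the post.

Request:
play_rows([
  [1,-0.012,0,0,0,0,0],
  [0.5,0,0,0,0,0,0],
  [0.5,0,0,0,0,0,0],
  [0.5,0,0,0,0,0,0],
  [0.5,0,0,0,0,0,0],
  [0.5,0,0,0.03,0,0,0],
  [0.5,0,0,0.03,0,0,0],
  [0.5,0,0,0.03,0,0,0],
  [0.5,0,0,0,0,0,0],
])

```text
time_s: 7.62
position: [0.4608, 0.1957, 0.2148]
tcp_rot: [[-0.998, -0.057, 0.006], [-0.057, 0.998, 0.001], [-0.006, 0.001, -1.0]]
force: [1.3, -0.0, 0.2]
opening: 0.502
```

Run:
```python
from h import *
s=bot.read_state();print(s['position'],s['force'],s['opening'],s['tcp_rot'].round(3).tolist())
im,c=cap('wrist','w2.png')
th=np.radians(3.3);ex=np.array([np.cos(th),np.sin(th)]);ey=np.array([-ex[1],ex[0]]);O=np.array([.591,.018])
print([proj(c,[*(O-.11*ex+.185*ey),z]).round() for z in(.12,.15)])
```

```text
[0.4607553  0.19573994 0.21481115] [ 1.34845292 -0.04779951  0.17558105] 0.5019517559079119 [[-0.998, -0.057, 0.006], [-0.057, 0.998, 0.001], [-0.006, 0.001, -1.0]]
[array([326., 211.]), array([326., 225.])]
```

View pics/w2.png

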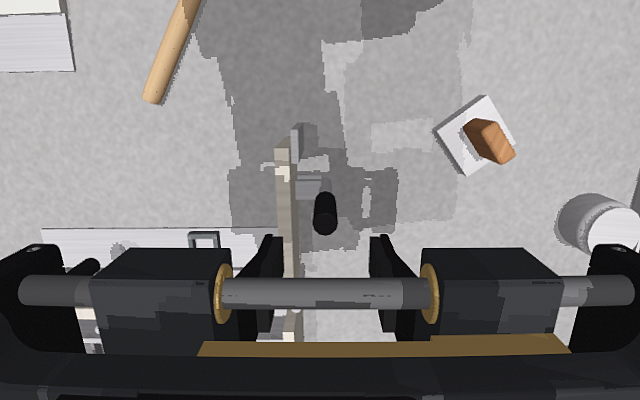

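The left leaf stands at about 90° and the bolt stick at (325,213) matches my model. Next is the covered leaf's post.

Request:
play_rows([
  [0.4,0.0173,-0.0399,-0.009,0,0,0],
  [0.4,0.0173,-0.0399,-0.009,0,0,0],
  [0.4,0.0173,-0.0399,-0.009,0,0,0],
  [0.4,0.0173,-0.0399,-0.009,0,0,0],
  [0.4,0.0173,-0.0399,-0.009,0,0,0],
  [0.4,0.0173,-0.0399,-0.009,0,0,0],
  [0.4,0,0,0,0,0,0],
  [0.4,0,0,0,0,0,0],
])

```text
time_s: 8.68
position: [0.5612, -0.0435, 0.1572]
tcp_rot: [[-0.998, -0.056, -0.003], [-0.056, 0.998, 0.001], [0.003, 0.002, -1.0]]
force: [-0.4, 0.2, -0.1]
opening: 0.603
```

Request:
play_rows([
  [0.4,0.003,0,-0.021,0,0,0],
  [0.4,0,0,-0.021,0,0,0],
  [0.4,0,0,-0.021,0,0,0],
  [1,0,0,0,0,0,0],
  [1,0,0,0,0,0,0],
  [1,0,0,0,0,0,0],
  [1,0,0,0,0,0,0],
  [1,0,0,0,0,0,0],
  [1,0,0,0,0,0,0],
])

```text
time_s: 9.8
position: [0.5659, -0.0441, 0.0962]
tcp_rot: [[-0.998, -0.057, 0.001], [-0.057, 0.998, -0.0], [-0.001, -0.0, -1.0]]
force: [-1.4, 0.9, 5.4]
opening: 0.198
```

Request:
play_rows([
  [1,-0.0071,-0.0034,0,0,0,0],
  [1,-0.0071,-0.0034,0,0,0,0],
  [1,-0.0065,-0.0044,0,0,0,0],
  [1,-0.0065,-0.0044,0,0,0,0],
  [1,-0.0057,-0.0053,0,0,0,0],
  [1,-0.0057,-0.0053,0,0,0,0],
  [1,-0.0048,-0.0062,0,0,0,0],
  [1,-0.0048,-0.0062,0,0,0,0],
  [1,-0.0038,-0.0068,0,0,0,0],
  [1,-0.0038,-0.0068,0,0,0,0],
])

```text
time_s: 11.05
position: [0.5065, -0.0936, 0.0961]
tcp_rot: [[-0.998, -0.058, -0.006], [-0.058, 0.998, 0.004], [0.005, 0.005, -1.0]]
force: [-5.0, 8.1, 12.6]
opening: 0.198
```

Request:
play_rows([
  [1,-0.0027,-0.0073,0,0,0,0],
  [1,-0.0027,-0.0073,0,0,0,0],
  [1,-0.0015,-0.0077,0,0,0,0],
  [1,-0.0015,-0.0077,0,0,0,0],
  [1,-0.0002,-0.0078,0,0,0,0],
  [1,-0.0002,-0.0078,0,0,0,0],
  [1,0.001,-0.0077,0,0,0,0],
  [1,0.001,-0.0077,0,0,0,0],
  [1,0.0022,-0.0075,0,0,0,0],
  [1,0.0022,-0.0075,0,0,0,0],
  [1,0,0,0,0,0,0],
  [1,0,0,0,0,0,0],
])

```text
time_s: 12.55
position: [0.5049, -0.1717, 0.0959]
tcp_rot: [[-0.998, -0.059, -0.004], [-0.059, 0.998, 0.001], [0.004, 0.001, -1.0]]
force: [-4.7, -0.5, 8.8]
opening: 0.198
```

Request:
play_rows([
  [0.5,0,0,0,0,0,0],
  [0.5,0,0,0,0,0,0],
  [0.5,0,0,0,0,0,0],
  [0.5,0,0,0,0,0,0],
  [0.5,0,0,0.03,0,0,0],
  [0.5,0,0,0.03,0,0,0],
  [0.5,-0.013,0.038,0.021,0,0,0],
  [0.5,-0.013,0.038,0.021,0,0,0],
  [0.5,-0.013,0.038,0.021,0,0,0],
  [0.5,-0.013,0.038,0.021,0,0,0],
  [0.5,-0.013,0.038,0.021,0,0,0],
  [0.5,0,0,0,0,0,0],
])

```text
time_s: 14.05
position: [0.4418, 0.0198, 0.2619]
tcp_rot: [[-0.998, -0.061, 0.003], [-0.061, 0.998, -0.0], [-0.003, -0.0, -1.0]]
force: [-0.4, -0.7, -0.8]
opening: 0.5
```

Run:
```python
from h import *
import time
s=bot.read_state();print(s['position'],s['force'],s['opening'])
im,c=cap('wrist','w3.png')
np.save('c3.npy',c,allow_pickle=True)
th=np.radians(3.3);ex=np.array([np.cos(th),np.sin(th)]);ey=np.array([-ex[1],ex[0]]);O=np.array([.591,.018])
for x in(.02,.03,.04,.05): print(x,[proj(c,[*(O+x*ex+y*ey),.085]).round() for y in(-.045,.045)])
```

```text
[0.44180412 0.01976544 0.26190199] [-0.44184511 -0.68828141 -0.84591209] 0.49952969466151226
0.02 [array([277., 320.]), array([356., 320.])]
0.03 [array([278., 327.]), array([356., 328.])]
0.04 [array([278., 335.]), array([356., 335.])]
0.05 [array([278., 342.]), array([355., 342.])]
```

View pics/w3.png

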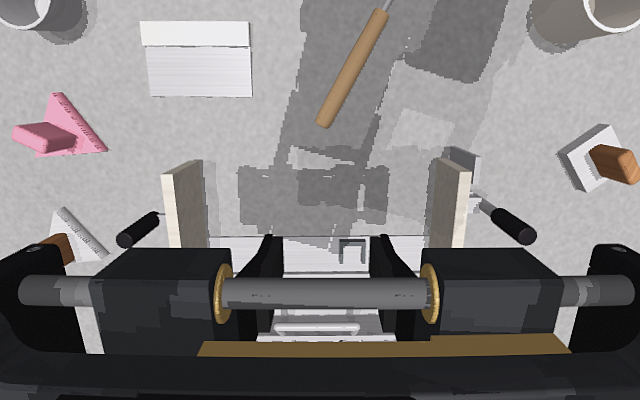

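Both leaves are open about 90°. The bar at (276–358, 327) puts it at cabinet x ≈ 0.029. I'll hook closed fingers behind it and pull.

Request:
play_rows([
  [1,0.04,0,-0.01,0,0,0],
  [1,0.04,0,-0.01,0,0,0],
  [1,0.04,0,-0.01,0,0,0],
  [1,0.04,0,-0.02,0,0,0],
  [1,0.04,0.001,-0.03,0,0,0],
  [1,0,0,-0.03,0,0,0],
  [1,0,0,-0.03,0,0,0],
  [1,0,0,-0.026,0,0,0],
  [1,0,0,-0.026,0,0,0],
  [1,0,0,0,0,0,0],
])

```text
time_s: 15.35
position: [0.6403, 0.0177, 0.065]
tcp_rot: [[-0.998, -0.056, -0.007], [-0.056, 0.998, 0.001], [0.007, 0.001, -1.0]]
force: [-0.1, 0.9, -0.2]
opening: 0.004
```

Request:
play_rows([
  [1,-0.016,-0.0009,0,0,0,0],
  [1,-0.016,-0.0009,0,0,0,0],
  [1,-0.016,-0.0009,0,0,0,0],
  [1,-0.016,-0.0009,0,0,0,0],
  [1,-0.016,-0.0009,0,0,0,0],
  [1,-0.016,-0.0009,0,0,0,0],
  [1,-0.016,-0.0009,0,0,0,0],
  [1,-0.016,-0.0009,0,0,0,0],
  [1,-0.016,-0.0009,0,0,0,0],
  [1,-0.016,-0.0009,0,0,0,0],
  [1,-0.016,-0.0009,0,0,0,0],
  [1,0,0,0,0,0,0],
])

```text
time_s: 16.85
position: [0.4704, 0.0069, 0.0699]
tcp_rot: [[-0.998, -0.056, 0.009], [-0.056, 0.998, -0.003], [-0.009, -0.003, -1.0]]
force: [3.2, -2.7, -1.3]
opening: 0.008
```

Request:
play_rows([
  [1,-0.006,-0.0003,0,0,0,0],
  [1,-0.004,-0.0002,0,0,0,0],
  [1,0,0,0,0,0,0],
  [1,0,0,0,0,0,0],
])

```text
time_s: 17.35
position: [0.4702, 0.0065, 0.0704]
tcp_rot: [[-0.998, -0.053, 0.028], [-0.053, 0.999, -0.003], [-0.028, -0.005, -1.0]]
force: [18.9, 5.8, -9.2]
opening: 0.002
```

Request:
play_rows([
  [1,0.014,0,0,0,0,0],
  [0,0,0,0.05,0,0,0],
  [0,0,0,0.05,0,0,0],
  [0,0,0,0.05,0,0,0],
  [0,-0.014,0.0495,0.008,0,0,0],
  [0,-0.014,0.0495,0.008,0,0,0],
  [0,-0.014,0.0495,0.008,0,0,0],
  [0,-0.014,0.0495,0.008,0,0,0],
  [0,-0.014,0.0495,0.008,0,0,0],
  [0,-0.014,0.0495,0.008,0,0,0],
  [0,-0.014,0.0495,0.008,0,0,0],
  [0,0,0,0,0,0,0],
])

```text
time_s: 18.85
position: [0.371, 0.3573, 0.2752]
tcp_rot: [[-0.998, -0.062, 0.0], [-0.062, 0.998, 0.001], [-0.0, 0.001, -1.0]]
force: [-0.3, -0.1, 0.3]
opening: 0.993
```

Request:
play_rows([
  [0,0,0,0,0,0,0],
  [0,0,0,0,0,0,0],
])

```text
time_s: 19.1
position: [0.3724, 0.3534, 0.2742]
tcp_rot: [[-0.998, -0.055, -0.001], [-0.055, 0.998, -0.001], [0.001, -0.001, -1.0]]
force: [-0.5, -0.0, 0.4]
opening: 1.001
```

Run:
```python
from h import *
s=bot.read_state();print(s['position'],s['joint_positions'].round(1))
c=bot.get_calibration('wrist');im,c=cap('wrist','w4.png')
np.save('c4.npy',c,allow_pickle=True)
t,ct=cap('top','t4.png')
a=cv2.resize(t[80:280,230:380],(450,600),interpolation=cv2.INTER_CUBIC)
cv2.imwrite('pics/m4.png',np.vstack([cv2.resize(im,(560,350)),np.hstack([cv2.resize(t[120:245,240:440],(400,250),interpolation=cv2.INTER_CUBIC),np.zeros((250,160,3),np.uint8)])]))
```

```text
[0.37238158 0.35341402 0.27422642] [ 31.   18.   94.1  -0.   67.9 -62.1]
```

View pics/m4.png

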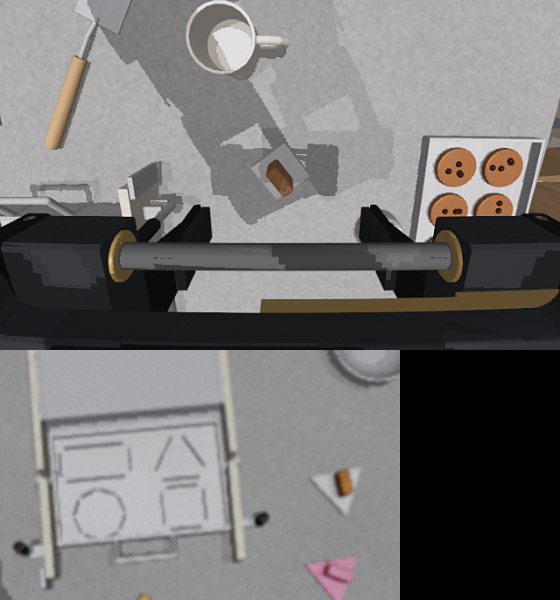

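The tray is fully out. The nests are round (front-left), square (front-right), oblong (back-left) and triangle (back-right). The square stamp sits in the arm's shadow near (320,195) of the wrist frame. Now I measure it.

Run:
```python
from h import *
im=cv2.imread('pics/w4.png');c=np.load('c4.npy',allow_pickle=True).item()
hsv=cv2.cvtColor(im,cv2.COLOR_BGR2HSV)
o=np.zeros(im.shape[:2],np.uint8);R=np.s_[140:240,260:380]
o[R]=((hsv[R][...,1]>110)*255)
k=max(cv2.findContours(o,0,2)[0],key=cv2.contourArea);print('grip',cv2.minAreaRect(k),cv2.boxPoints(cv2.minAreaRect(k)).tolist())
v=np.vstack([cv2.resize(im[150:240,270:370],(800,720),interpolation=cv2.INTER_CUBIC)])
v=cv2.convertScaleAbs(v[:600],alpha=1.6)
cv2.imwrite('pics/s4.png',v)
```

```text
grip ((319.5846252441406, 203.32308959960938), (39.99384307861328, 21.224802017211914), 52.12501525878906) [[298.9307861328125, 194.05386352539062], [315.68463134765625, 181.02310180664062], [340.23846435546875, 212.59231567382812], [323.484619140625, 225.62307739257812]]
```

View pics/s4.png

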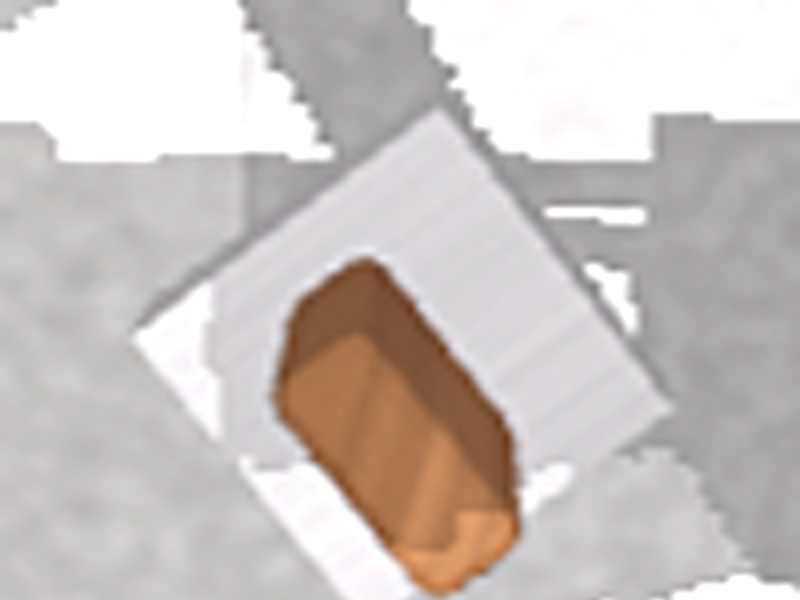

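Base corners in the crop: left (132,340), top (438,103), right (672,405). The grip-top centre is about (398,463).

Run:
```python
from h import *
c=np.load('c4.npy',allow_pickle=True).item()
f=lambda p,z: onz(c,270+(p[0]-3.5)/8,150+(p[1]-3.5)/8,z)[:2]
l,t,r=[f(p,.02) for p in((132,340),(438,103),(672,405))]
print('side',np.linalg.norm(l-t),np.linalg.norm(r-t),'ctr',(l+r)/2)
e=t-r;print('x-axis angle t->r',np.degrees(np.arctan2(*(t-r)[::-1])),'l->t',np.degrees(np.arctan2(*(t-l)[::-1])))
g=[f(p,.07) for p in((355,333),(277,398),(440,597),(520,528))];print('grip ctr',np.mean(g,0)); a=(g[2]+g[3]-g[0]-g[1]);print(np.degrees(np.arctan2(a[1],a[0])),np.linalg.norm(a)/2)
# nests, top view
ct=bot.get_calibration('top')
for n,p in(('sq',(184,505)),('tri',(180,453)),('rnd',(100,513)),('obl',(96,459))): print(n,onz(ct,240+p[0]/2,120+(p[1]-350)/2,.032).round(4))
```

```text
side 0.060304882776436204 0.060011824432861016 ctr [0.41575386 0.34801599]
x-axis angle t->r -139.50430866635665 l->t 131.17586966534404
grip ctr [0.41460519 0.34825544]
41.303739303841574 0.03638406885878519
sq [ 0.5423 -0.0558  0.032 ]
tri [ 0.6283 -0.0518  0.032 ]
rnd [0.5325 0.0804 0.032 ]
obl [0.6217 0.0855 0.032 ]
```

Request:
play_rows([
  [0,0.0108,-0.0013,-0.03,0,0,0.1658],
  [0,0.0108,-0.0013,-0.03,0,0,0.1658],
  [0,0.0108,-0.0014,-0.03,0,0,0.1658],
  [0,0.0107,-0.0014,-0.03,0,0,0.1658],
  [0.4,0,0,-0.04,0,0,0],
  [0.4,0,0,-0.04,0,0,0],
  [0.4,0,0,-0.03,0,0,0],
  [0.4,0,0,-0.011,0,0,0],
  [0.4,0,0,0,0,0,0],
])

```text
time_s: 20.32
position: [0.4156, 0.349, 0.0333]
tcp_rot: [[-0.752, -0.659, -0.001], [-0.659, 0.752, -0.001], [0.001, 0.0, -1.0]]
force: [-0.6, 0.3, 0.1]
opening: 0.613
```

Request:
play_rows([
  [1,0,0,0,0,0,0],
  [1,0,0,0,0,0,0],
  [1,0,0,0,0,0,0],
  [1,0,0,0,0,0,0],
  [1,0,0,0,0,0,0],
  [1,0,0,0,0,0,0],
])

```text
time_s: 21.08
position: [0.4159, 0.3496, 0.034]
tcp_rot: [[-0.752, -0.66, 0.001], [-0.66, 0.752, 0.0], [-0.001, -0.0, -1.0]]
force: [0.8, -1.4, 3.8]
opening: 0.204
```

Request:
play_rows([
  [1,0,0,0.03,0,0,0],
  [1,0,0,0.045,0,0,0],
  [1,0,0,0.045,0,0,0],
  [1,0.0205,-0.0499,0.0158,0,0,-0.0825],
  [1,0.0205,-0.0499,0.0158,0,0,-0.0825],
  [1,0.0205,-0.0499,0.0158,0,0,-0.0825],
  [1,0.0205,-0.0499,0.0158,0,0,-0.0825],
  [1,0.0205,-0.0499,0.0158,0,0,-0.0825],
  [1,0.0205,-0.0499,0.0158,0,0,-0.0825],
  [1,0.0205,-0.0499,0.0158,0,0,-0.0825],
  [1,0.0205,-0.0499,0.0158,0,0,-0.0825],
])

```text
time_s: 22.45
position: [0.5788, -0.0508, 0.279]
tcp_rot: [[-0.998, -0.057, -0.003], [-0.057, 0.998, 0.002], [0.003, 0.002, -1.0]]
force: [0.8, 0.6, -3.1]
opening: 0.207
```

Request:
play_rows([
  [1,0,0,0,0,0,0],
  [1,0,0,0,0,0,0],
  [1,0,0,0,0,0,0],
])

```text
time_s: 22.82
position: [0.5781, -0.0482, 0.2788]
tcp_rot: [[-0.998, -0.062, -0.003], [-0.062, 0.998, 0.001], [0.003, 0.001, -1.0]]
force: [-0.0, -0.5, -4.1]
opening: 0.199
```

Run:
```python
from h import *
s=bot.read_state();print(s['position'],s['opening'])
c=bot.get_calibration('wrist');im,_=cap('wrist','w5.png');np.save('c5.npy',c,allow_pickle=True)
cv2.imwrite('pics/w5c.png',cv2.resize(im[50:300,160:500],(800,588),interpolation=cv2.INTER_CUBIC))
for n,p in(('sq',(.5423,-.0558)),('tri',(.6283,-.0518))):print(n,proj(c,[*p,.032]))
```

```text
[ 0.5780538  -0.0481627   0.27875544] 0.1994885886972385
sq [320.89813629 132.79224834]
tri [320.16456581 203.61111459]
```

View pics/w5c.png

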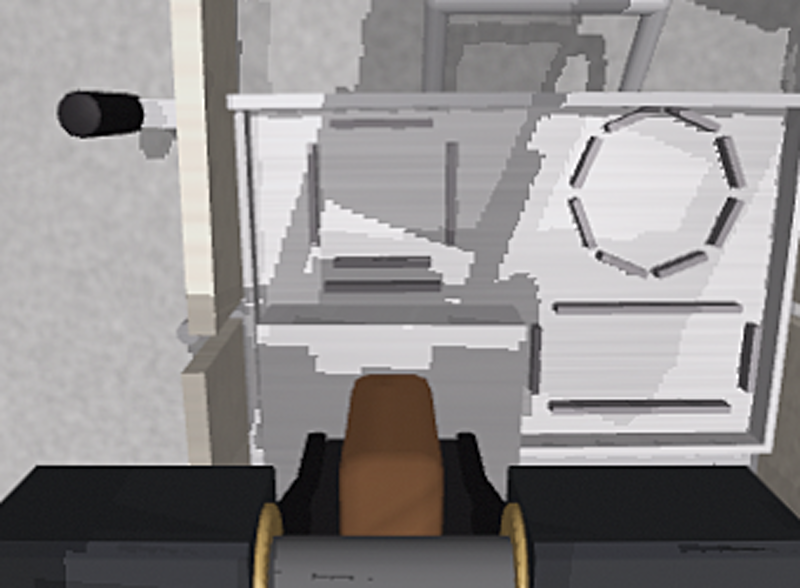

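The square nest's inner rib edges in the crop are x 318–447 and y 127–257, giving a centre of about (382,192). The held base's top front edge lies at y≈323 and runs from x≈258 to 522.

Run:
```python
from h import *
c=np.load('c5.npy',allow_pickle=True).item();k=800/340
q=lambda x,y,z: onz(c,160+x/k-.3,50+y/k-.3,z)
for z in(.02,.026,.032): print('nest',q(382.5,192,z).round(4))
a,b=q(318,192,.028),q(447,192,.028);print(np.linalg.norm(a-b),np.linalg.norm(q(382,127,.028)-q(382,257,.028)))
zt=.2788-.0345+.020
for z in(.2653,.2643):
  l,r=q(258,324,z),q(527,324,z);print('held',l,r,np.linalg.norm(l-r),'ctr',(l+r)/2+.03*np.array([.998,.058,0]))
print('tray edge',[q(230,101,.057),q(800,101,.057)])
```

```text
nest [ 0.5416 -0.0543  0.02  ]
nest [ 0.5411 -0.0543  0.026 ]
nest [ 0.5405 -0.0543  0.032 ]
0.0642388403058417 0.0641413122273772
held [ 0.54860514 -0.07956842  0.2653    ] [ 0.54500698 -0.02004101  0.2653    ] 0.05963605230786512 ctr [ 0.57674606 -0.04806471  0.2653    ]
held [ 0.54887459 -0.07971814  0.2643    ] [ 0.54525597 -0.01985227  0.2643    ] 0.059975127325904445 ctr [ 0.57700528 -0.04804521  0.2643    ]
tray edge [array([ 0.50151424, -0.12526756,  0.057     ]), array([0.48457792, 0.1332961 , 0.057     ])]
```

Request:
play_rows([
  [1,-0.018,-0.0032,-0.03,0,0,0],
  [1,-0.018,-0.0031,-0.03,0,0,0],
  [1,0,0,-0.04,0,0,0],
  [1,0,0,-0.04,0,0,0],
  [1,0,0,-0.02,0,0,0],
  [1,0,0,0,0,0,0],
  [1,0,0,0,0,0,0],
  [1,0,0,0,0,0,0],
])

```text
time_s: 23.88
position: [0.5444, -0.056, 0.1213]
tcp_rot: [[-0.998, -0.061, 0.003], [-0.061, 0.998, -0.001], [-0.003, -0.001, -1.0]]
force: [-0.2, 0.0, -4.0]
opening: 0.206
```

Request:
play_rows([
  [1,-0.002,0.0012,-0.02,0,0,0],
  [1,0,0,-0.015,0,0,0],
  [1,0,0,0,0,0,0],
  [1,0,0,0,0,0,0],
])

```text
time_s: 24.38
position: [0.5419, -0.0549, 0.0853]
tcp_rot: [[-0.998, -0.06, 0.001], [-0.06, 0.998, -0.0], [-0.001, -0.0, -1.0]]
force: [0.6, 0.1, -3.2]
opening: 0.207
```

Request:
play_rows([
  [1,0,0,-0.01,0,0,0],
  [1,0,0,-0.01,0,0,0],
  [1,0,0,-0.01,0,0,0],
  [1,0,0,-0.003,0,0,0],
  [1,0,0,0,0,0,0],
])

```text
time_s: 25.0
position: [0.5429, -0.0546, 0.0537]
tcp_rot: [[-0.998, -0.06, 0.003], [-0.06, 0.998, -0.0], [-0.003, -0.0, -1.0]]
force: [-1.9, 2.9, 12.0]
opening: 0.204
```

Seated: floor contact at TCP z 0.0537, as expected. I'll release, rise and look at the nests.

Request:
play_rows([
  [0.4,0,0,0,0,0,0],
  [0.4,0,0,0,0,0,0],
  [0.4,0,0,0,0,0,0],
  [0.4,0,0,0,0,0,0],
  [0,0,0,0.04,0,0,0],
  [0,0,0,0.05,0,0,0],
  [0,0,0,0.05,0,0,0],
  [0,0.018,0.003,0.05,0,0,0],
  [0,0.018,0.002,0.035,0,0,0],
  [0,0,0,0,0,0,0],
  [0,0,0,0,0,0,0],
])

```text
time_s: 26.38
position: [0.5761, -0.0495, 0.2757]
tcp_rot: [[-0.998, -0.06, -0.003], [-0.06, 0.998, 0.001], [0.003, 0.001, -1.0]]
force: [-0.9, 1.0, -0.8]
opening: 0.998
```

Run:
```python
from h import *
s=bot.read_state();print(s['position'],s['opening'])
c=bot.get_calibration('wrist');im,_=cap('wrist','w6.png');np.save('c6.npy',c,allow_pickle=True)
t,ct=cap('top','t6.png')
a=cv2.resize(im[70:250,240:400],(640,720),interpolation=cv2.INTER_CUBIC)[:600]
b=np.zeros((600,160,3),np.uint8);b[:160]=cv2.resize(t[168:208,389:429],(160,160),interpolation=cv2.INTER_CUBIC)
cv2.imwrite('pics/w6c.png',np.hstack([a,b]))
```

```text
[ 0.57607659 -0.04946614  0.27570964] 0.9980908700610971
```

View pics/w6c.png

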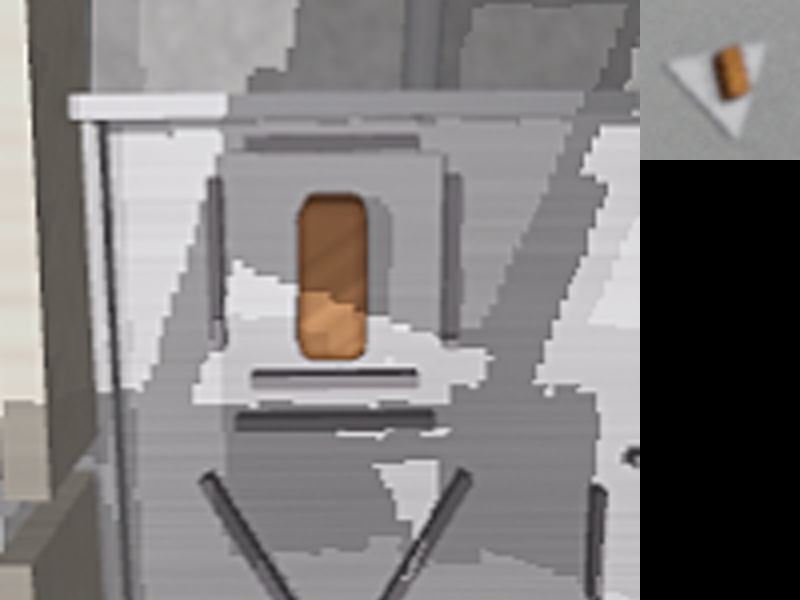

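The square is seated within its ribs. The triangle nest shows a front rib (235–437, lower edge y≈431) and slanted inner edges (218,470)→(298,600) and (455,472)→(378,600). Next I look at the triangle stamp from near.

Request:
play_rows([
  [0,-0.0077,-0.0433,0,0,0,0],
  [0,-0.0077,-0.0433,0,0,0,0],
  [0,-0.0077,-0.0433,0,0,0,0],
  [0,-0.0077,-0.0433,0,0,0,0],
  [0,-0.0077,-0.0433,0,0,0,0],
  [0,-0.0077,-0.0433,0,0,0,0],
  [0,0,0,0,0,0,0],
  [0,0,0,0,0,0,0],
  [0,0,0,0,0,0,0],
])

```text
time_s: 27.6
position: [0.5311, -0.308, 0.2764]
tcp_rot: [[-0.998, -0.061, -0.001], [-0.062, 0.998, 0.001], [0.001, 0.001, -1.0]]
force: [0.1, -0.6, 1.1]
opening: 1.0
```

Run:
```python
from h import *
s=bot.read_state();print(s['position'],s['opening'],s['joint_positions'].round(1))
c=bot.get_calibration('wrist');im,_=cap('wrist','w7.png');np.save('c7.npy',c,allow_pickle=True)
p=proj(c,[.57,-.31,.02]).astype(int);x0,y0=p[0]-50,p[1]-40;print(x0,y0)
cv2.imwrite('pics/w7c.png',cv2.resize(im[y0:y0+75,x0:x0+100],(800,600),interpolation=cv2.INTER_CUBIC))
c=np.load('c6.npy',allow_pickle=True).item()
q=lambda x,y,z: onz(c,240+x/4-.4,70+y/4-.4,z)[:2]
f1,f2=q(235,431,.032),q(437,431,.032);fm=(f1+f2)/2;d=f2-f1;print('front',f1,f2,'yaw',np.degrees(np.arctan2(-d[0],d[1])))
n=np.array([d[1],-d[0]])/np.linalg.norm(d);print('ctr',fm+.02675*n)
for z in(.02,.032):
    a,b=(q(218,470,z),q(298,600,z)),(q(455,472,z),q(378,600,z))
    C=fm+.02675*n
    for u,v in(a,b):
        e=(v-u)/np.linalg.norm(v-u);print(z,'dist',abs(e[0]*(C-u)[1]-e[1]*(C-u)[0]))
# seated square check
g=[q(x,y,.04) for x,y in((220,152),(445,152))];print('sq front edge mid',np.mean(g,0), 'expect', np.array([.5417,-.0546])-.03*np.array([.998,.058]))
```

```text
[ 0.53106873 -0.30804041  0.27638838] 1.0001805099997463 [ -40.5   26.3   80.     0.    73.8 -134.1]
272 152
front [ 0.59426684 -0.08112724] [ 0.5907119  -0.02095777] yaw 3.3812229276708545
ctr [ 0.6191928  -0.04946481]
0.02 dist 0.026046991841911955
0.02 dist 0.026725406452187562
0.032 dist 0.023536434319934914
0.032 dist 0.02433059187531307
sq front edge mid [ 0.51147301 -0.05664531] expect [ 0.51176 -0.05634]
```

View pics/w7c.png

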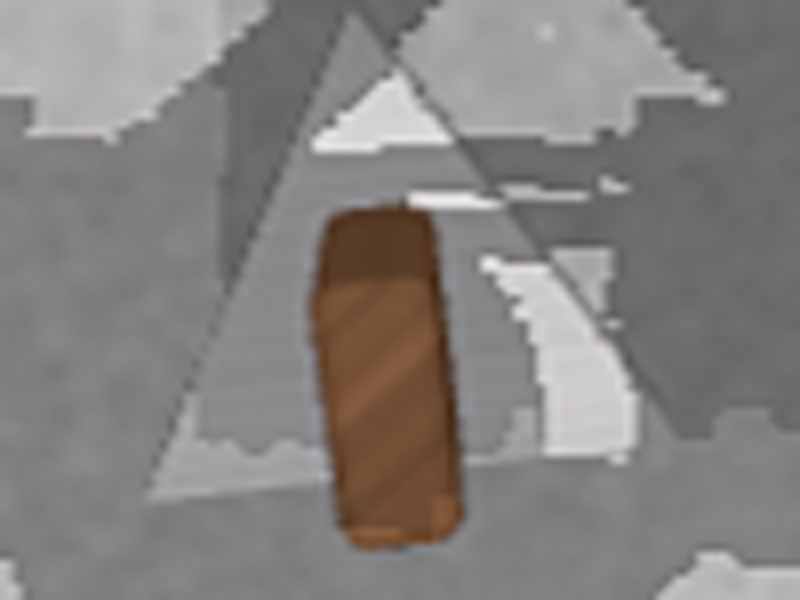

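Run:
```python
from h import *
c=np.load('c7.npy',allow_pickle=True).item()
q=lambda x,y,z: onz(c,272+(x-3.5)/8,152+(y-3.5)/8,z)[:2]
T,Lf,Rt=q(350,8,.02),q(148,500,.02),q(682,440,.02)
print([np.linalg.norm(a-b).round(4) for a,b in((T,Lf),(T,Rt),(Lf,Rt))],'ctr',(T+Lf+Rt)/3)
C=(T+Lf+Rt)/3;print('angles',[np.degrees(np.arctan2(*(p-C)[::-1])).round(1) for p in(T,Lf,Rt)])
g=[q(x,y,.07) for x,y in((318,290),(440,275),(345,545),(462,530))];print('grip',np.mean(g,0),np.degrees(np.arctan2(*((g[0]+g[1]-g[2]-g[3]))[::-1])))
```

```text
[np.float64(0.0849), np.float64(0.0858), np.float64(0.0851)] ctr [ 0.56929853 -0.31176442]
angles [np.float64(-169.1), np.float64(-49.5), np.float64(70.2)]
grip [ 0.5685508  -0.31147156] -171.53313979478523
```

Request:
play_rows([
  [0,0.019,-0.0018,-0.04,0,0,0.061],
  [0,0.019,-0.0018,-0.04,0,0,0.061],
  [0.4,0,0,-0.05,0,0,0],
  [0.4,0,0,-0.05,0,0,0],
  [0.4,0,0,-0.04,0,0,0],
  [0.4,0,0,-0.022,0,0,0],
  [0.4,0,0,0,0,0,0],
  [0.4,0,0,0,0,0,0],
])

```text
time_s: 28.65
position: [0.5702, -0.3131, 0.0361]
tcp_rot: [[-0.983, -0.182, 0.002], [-0.182, 0.983, -0.001], [-0.001, -0.001, -1.0]]
force: [1.2, -0.2, 0.9]
opening: 0.603
```

Request:
play_rows([
  [1,0,0,0,0,0,0],
  [1,0,0,0,0,0,0],
  [1,0,0,0,0,0,0],
  [1,0,0,0,0,0,0],
  [1,0,0,0,0,0,0],
  [1,0,0,0,0,0,0],
])

```text
time_s: 29.4
position: [0.5691, -0.3128, 0.0351]
tcp_rot: [[-0.983, -0.181, -0.0], [-0.181, 0.983, 0.001], [0.0, 0.001, -1.0]]
force: [-0.5, 1.5, 3.1]
opening: 0.208
```

Request:
play_rows([
  [1,0,0,0.03,0,0,0],
  [1,0,0,0.06,0,0,0],
  [1,0,0,0.06,0,0,0],
  [1,0.0028,0.0146,0,0,0,-0.1813],
  [1,0.0028,0.0146,0,0,0,-0.1813],
  [1,0.0028,0.0146,0,0,0,-0.1813],
  [1,0.0028,0.0146,0,0,0,-0.1813],
  [1,0.0028,0.0146,0,0,0,-0.1813],
  [1,0.0028,0.0146,0,0,0,-0.1813],
  [1,0.0028,0.0146,0,0,0,-0.1813],
  [1,0.0028,0.0146,0,0,0,-0.1813],
  [1,0.0028,0.0146,0,0,0,-0.1813],
])

```text
time_s: 30.9
position: [0.5939, -0.1813, 0.1839]
tcp_rot: [[-0.115, 0.993, -0.002], [0.993, 0.115, 0.0], [0.001, -0.002, -1.0]]
force: [-0.8, 0.1, -2.8]
opening: 0.203
```

Request:
play_rows([
  [1,0.0028,0.0146,0,0,0,-0.1813],
  [1,0.0028,0.0146,0,0,0,-0.1813],
  [1,0.0028,0.0146,0,0,0,-0.1813],
  [1,0.0028,0.0146,0,0,0,-0.1813],
  [1,0.0028,0.0146,0,0,0,-0.1813],
  [1,0.0028,0.0146,0,0,0,-0.1813],
  [1,0.0028,0.0146,0,0,0,-0.1813],
  [1,0.0028,0.0146,0,0,0,-0.1813],
  [1,0.0028,0.0146,0,0,0,-0.1813],
  [1,0,0,0,0,0,0],
  [1,0,0,0,0,0,0],
  [1,0,0,0,0,0,0],
])

```text
time_s: 32.4
position: [0.6194, -0.0511, 0.1847]
tcp_rot: [[0.998, 0.061, -0.0], [0.061, -0.998, -0.0], [-0.0, 0.0, -1.0]]
force: [0.0, 0.3, -2.7]
opening: 0.202
```

Request:
play_rows([
  [1,0,0.0014,-0.04,0,0,0],
  [1,0,0,-0.04,0,0,0],
  [1,0,0,-0.015,0,0,0],
  [1,0,0,0,0,0,0],
  [1,0,0,0,0,0,0],
  [1,0,0,0,0,0,0],
])

```text
time_s: 33.15
position: [0.6209, -0.0493, 0.0917]
tcp_rot: [[0.998, 0.061, 0.003], [0.061, -0.998, -0.001], [0.003, 0.001, -1.0]]
force: [-0.2, 0.1, -2.6]
opening: 0.205
```

Run:
```python
from h import *
s=bot.read_state();print(s['position'],s['tcp_rot'].round(3).tolist())
```

```text
[ 0.62087806 -0.04929397  0.09167577] [[0.998, 0.061, 0.003], [0.061, -0.998, -0.001], [0.003, 0.001, -1.0]]
```

Request:
play_rows([
  [1,-0.0015,-0.0002,-0.01,0,0,0],
  [1,0,0,-0.01,0,0,0],
  [1,0,0,-0.008,0,0,0],
  [1,0,0,-0.006,0,0,0],
  [1,0,0,-0.004,0,0,0],
  [1,0,0,0,0,0,0],
])

```text
time_s: 33.9
position: [0.6206, -0.049, 0.055]
tcp_rot: [[0.998, 0.06, 0.006], [0.06, -0.998, -0.0], [0.006, 0.001, -1.0]]
force: [0.2, 2.2, 12.2]
opening: 0.203
```

Seated at TCP z 0.055. I'll release, retreat to the front of the bar, and check from the top camera.

Request:
play_rows([
  [0.4,0,0,0,0,0,0],
  [0.4,0,0,0,0,0,0],
  [0.4,0,0,0,0,0,0],
  [0.4,0,0,0,0,0,0],
  [0.4,0,0,0.05,0,0,0],
  [0.4,0,0,0.06,0,0,0],
  [1,0,0,0.05,0,0,0],
  [1,-0.05,0.0145,0,0,0,0],
  [1,-0.05,0.0145,0,0,0,0],
  [1,-0.05,0.0145,0,0,0,0],
  [1,-0.049,0.0145,0,0,0,0],
  [1,0,0,0,0,0,0],
])

```text
time_s: 35.4
position: [0.4137, 0.0106, 0.2114]
tcp_rot: [[0.998, 0.061, -0.006], [0.061, -0.998, 0.002], [-0.006, -0.002, -1.0]]
force: [1.5, 0.3, -0.3]
opening: 0.038
```

Run:
```python
from h import *
s=bot.read_state();print(s['position'])
w,_=cap('wrist','w8.png');t,ct=cap('top','t8.png')
cv2.imwrite('pics/m8.png',np.hstack([cv2.resize(t[110:250,250:390],(400,400),interpolation=cv2.INTER_CUBIC),cv2.resize(w[:,120:520],(400,400))]))
c=bot.get_calibration('wrist');th=np.radians(3.4);print(proj(c,[.591-.136*np.cos(th),.018-.136*np.sin(th),.085]))
```

```text
[0.41368709 0.0105653  0.21136909]
[326.99661713 148.10025611]
```

View pics/m8.png

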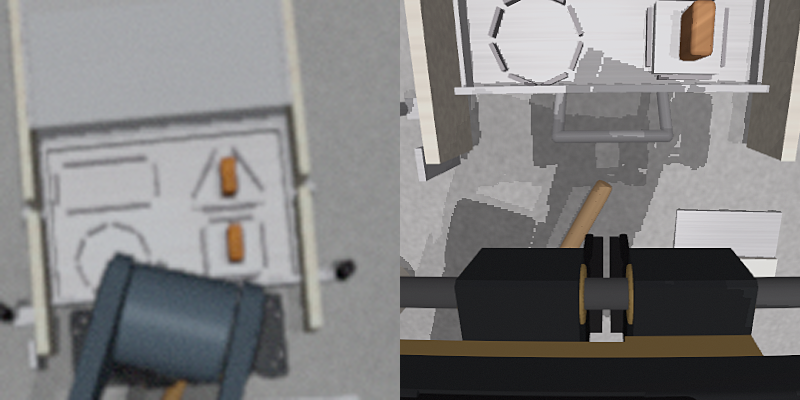

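Both stamps are seated in their nests and the bar is clear ahead. I lower the closed fingers and push the tray home.

Request:
play_rows([
  [1,0,0,-0.05,0,0,0],
  [1,0,0,-0.05,0,0,0],
  [1,0,0,-0.041,0,0,0],
  [1,0.012,0,0,0,0,0],
  [1,0.014,0.0008,0,0,0,0],
  [1,0.014,0.0008,0,0,0,0],
  [1,0.014,0.0008,0,0,0,0],
  [1,0.014,0.0008,0,0,0,0],
  [1,0.014,0.0008,0,0,0,0],
  [1,0.014,0.0008,0,0,0,0],
  [1,0.014,0.0008,0,0,0,0],
  [1,0.014,0.0008,0,0,0,0],
])

```text
time_s: 37.0
position: [0.544, 0.0154, 0.0709]
tcp_rot: [[0.998, 0.06, -0.0], [0.06, -0.998, 0.0], [-0.0, -0.0, -1.0]]
force: [-2.8, 0.9, 1.6]
opening: 0.004
```

Request:
play_rows([
  [1,0.014,0.0008,0,0,0,0],
  [1,0.014,0.0008,0,0,0,0],
  [1,0.014,0.0008,0,0,0,0],
  [1,0.012,0.0008,0,0,0,0],
  [1,0.01,0.0005,0,0,0,0],
  [1,0,0,0,0,0,0],
])

```text
time_s: 37.75
position: [0.6031, 0.0189, 0.0705]
tcp_rot: [[0.998, 0.061, -0.01], [0.061, -0.998, -0.0], [-0.01, -0.001, -1.0]]
force: [-8.9, 0.1, 6.3]
opening: 0.011
```

Force is rising near the end of travel, so I press a little more.

Request:
play_rows([
  [1,0.005,0.0003,0,0,0,0],
  [1,0.004,0.0002,0,0,0,0],
  [1,0,0,0,0,0,0],
  [1,0,0,0,0,0,0],
])

```text
time_s: 38.25
position: [0.6033, 0.019, 0.0704]
tcp_rot: [[0.998, 0.063, -0.029], [0.063, -0.998, -0.0], [-0.029, -0.001, -1.0]]
force: [-24.3, -4.1, 18.1]
opening: 0.003
```

Request:
play_rows([
  [1,-0.02,0,0,0,0,0],
  [1,-0.02,0,0,0,0,0],
  [0.4,0,0,0.05,0,0,0],
  [0.4,0,0,0.045,0,0,0],
  [0.4,-0.0134,-0.0382,0,0,0,0],
  [0.4,-0.0134,-0.0382,0,0,0,0],
  [0.4,-0.0134,-0.0382,0,0,0,0],
  [0.4,-0.0134,-0.0382,0,0,0,0],
  [0.4,-0.0134,-0.0382,0,0,0,0],
  [0.4,0,0,0,0,0,0],
  [0.4,0,0,0,0,0,0],
])

```text
time_s: 39.62
position: [0.51, -0.1721, 0.1662]
tcp_rot: [[0.998, 0.06, 0.002], [0.06, -0.998, -0.001], [0.002, 0.001, -1.0]]
force: [0.3, 0.3, 0.3]
opening: 0.598
```

Run:
```python
from h import *
s=bot.read_state();print(s['position'],s['opening'])
c=bot.get_calibration('wrist');w,_=cap('wrist','w9.png');print(proj(c,[.5055,-.1719,.12]),proj(c,[*s['position'][:2],.12]))
t,ct=cap('top','t9.png');cv2.imwrite('pics/m9.png',np.hstack([cv2.resize(t[110:250,250:390],(400,400),interpolation=cv2.INTER_CUBIC),cv2.resize(w[:,120:520],(400,400))]))
```

```text
[ 0.51003075 -0.17206845  0.16622653] 0.5977987826769562
[325.23596565 229.00371344] [325.91390661 222.3853788 ]
```

View pics/m9.png

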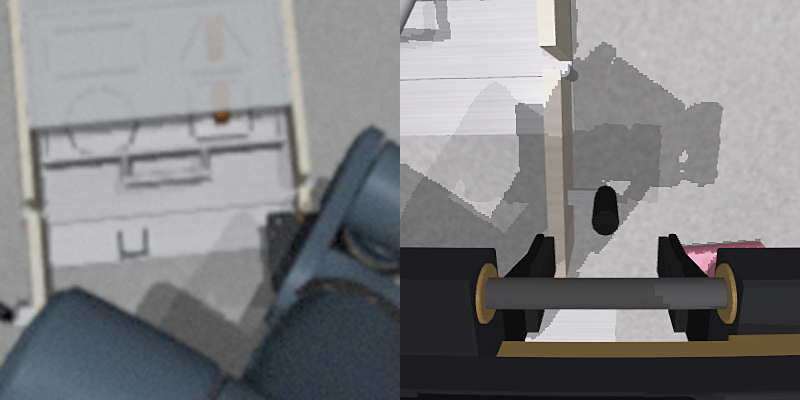

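The tray is home with both stamps aboard. The post top at (326,222) lies right under the tool, so I grip it and swing the right leaf shut.

Request:
play_rows([
  [0.4,0,0,-0.035,0,0,0],
  [0.4,0,0,-0.034,0,0,0],
  [1,0,0,0,0,0,0],
  [1,0,0,0,0,0,0],
  [1,0,0,0,0,0,0],
  [1,0,0,0,0,0,0],
  [1,0,0,0,0,0,0],
  [1,0,0,0,0,0,0],
])

```text
time_s: 40.72
position: [0.5098, -0.1719, 0.0979]
tcp_rot: [[0.998, 0.06, 0.002], [0.06, -0.998, -0.001], [0.002, 0.001, -1.0]]
force: [0.4, 0.7, 6.3]
opening: 0.196
```

Request:
play_rows([
  [1,-0.003,0.0015,0,0,0,0],
  [1,-0.0022,0.0075,0,0,0,0],
  [1,-0.0022,0.0075,0,0,0,0],
  [1,-0.001,0.0077,0,0,0,0],
  [1,-0.001,0.0077,0,0,0,0],
  [1,0.0002,0.0078,0,0,0,0],
  [1,0.0002,0.0078,0,0,0,0],
  [1,0.0015,0.0077,0,0,0,0],
  [1,0.0015,0.0077,0,0,0,0],
  [1,0.0027,0.0073,0,0,0,0],
  [1,0.0027,0.0073,0,0,0,0],
])

```text
time_s: 42.1
position: [0.5078, -0.0952, 0.0976]
tcp_rot: [[0.998, 0.06, -0.001], [0.06, -0.998, -0.002], [-0.001, 0.002, -1.0]]
force: [-2.7, -4.4, 6.2]
opening: 0.198
```

Request:
play_rows([
  [1,0.0038,0.0068,0,0,0,0],
  [1,0.0038,0.0068,0,0,0,0],
  [1,0.0048,0.0062,0,0,0,0],
  [1,0.0048,0.0062,0,0,0,0],
  [1,0.0057,0.0053,0,0,0,0],
  [1,0.0057,0.0053,0,0,0,0],
  [1,0.0065,0.0044,0,0,0,0],
  [1,0.0065,0.0044,0,0,0,0],
  [1,0.0071,0.0034,0,0,0,0],
  [1,0.0071,0.0034,0,0,0,0],
  [1,0,0,0,0,0,0],
])

```text
time_s: 43.48
position: [0.562, -0.0443, 0.097]
tcp_rot: [[0.998, 0.062, -0.006], [0.062, -0.998, -0.004], [-0.006, 0.004, -1.0]]
force: [-4.7, -8.6, 4.8]
opening: 0.198
```

Request:
play_rows([
  [1,0.004,0.001,0,0,0,0],
  [1,0.004,0,0,0,0,0],
  [1,0,0,0,0,0,0],
  [1,0,0,0,0,0,0],
])

```text
time_s: 43.98
position: [0.5622, -0.0441, 0.0969]
tcp_rot: [[0.998, 0.065, -0.022], [0.065, -0.998, -0.005], [-0.022, 0.003, -1.0]]
force: [-19.0, -14.1, 16.3]
opening: 0.196
```

The right leaf is shut. I release it and go to the bolt on the left leaf.

Request:
play_rows([
  [1,-0.008,-0.001,0,0,0,0],
  [0.5,0,0,0,0,0,0],
  [0.5,0,0,0,0,0,0],
  [0.5,0,0,0,0,0,0],
  [0.5,0,0,0,0,0,0],
  [0.4,0,0,0.055,0,0,0],
  [0.4,0,0,0.05,0,0,0],
  [0.4,-0.0235,0.06,0,0,0,0],
  [0.4,-0.0235,0.06,0,0,0,0],
  [0.4,-0.0235,0.06,0,0,0,0],
  [0.4,-0.0235,0.06,0,0,0,0],
  [0.4,0,0,0,0,0,0],
])

```text
time_s: 45.48
position: [0.4704, 0.1947, 0.2019]
tcp_rot: [[0.998, 0.068, -0.002], [0.068, -0.998, 0.001], [-0.002, -0.001, -1.0]]
force: [0.4, -0.5, -0.4]
opening: 0.599
```

Request:
play_rows([
  [0.4,0,0,0,0,0,0],
  [0.4,0,0,0,0,0,0],
])

```text
time_s: 45.72
position: [0.474, 0.1898, 0.202]
tcp_rot: [[0.998, 0.058, 0.001], [0.058, -0.998, -0.0], [0.0, 0.0, -1.0]]
force: [-0.2, -0.3, 0.1]
opening: 0.599
```

Run:
```python
from h import *
s=bot.read_state();print(s['position'],s['opening'])
c=bot.get_calibration('wrist');w,_=cap('wrist','w10.png');P=proj(c,[*s['position'][:2],.152]);print(P)
g=w.max(2);m=np.zeros_like(g);m[170:246,270:380]=g[170:246,270:380]<45
k,l,st,ce=cv2.connectedComponentsWithStats(m);i=1+np.argmax(st[1:,4]);print(st[1:],ce[i]);ys,xs=np.where(l==i)
for r in range(ys.max()-24,ys.max()+1,4):print(r,xs[ys==r].min(),xs[ys==r].max())
```

```text
[0.47403388 0.18976459 0.2019553 ] 0.5989486985109703
[325.96962679 220.28653335]
[[304 191  26  46 921]
 [270 237   4   9  36]
 [379 237   1   9   9]] [317.83170467 213.81107492]
212 307 329
216 306 329
220 305 329
224 304 329
228 306 329
232 308 326
236 314 320
```

Request:
play_rows([
  [0.4,-0.003,0.0066,0,0,0,0],
  [0.4,0,0,-0.04,0,0,0],
  [0.4,0,0,-0.037,0,0,0],
  [1,0,0,0,0,0,0],
  [1,0,0,0,0,0,0],
  [1,0,0,0,0,0,0],
  [1,0,0,0,0,0,0],
  [1,0,0,0,0,0,0],
  [1,0,0,0,0,0,0],
  [1,0,0,0,0,0,0],
])

```text
time_s: 47.02
position: [0.4711, 0.1976, 0.1254]
tcp_rot: [[0.998, 0.06, 0.002], [0.06, -0.998, 0.0], [0.002, -0.0, -1.0]]
force: [1.7, -1.2, 2.5]
opening: 0.197
```

Request:
play_rows([
  [1,-0.0012,-0.0088,0,0,0,0],
  [1,-0.0012,-0.0088,0,0,0,0],
  [1,0.0003,-0.009,0,0,0,0],
  [1,0.0003,-0.009,0,0,0,0],
  [1,0.0017,-0.0088,0,0,0,0],
  [1,0.0017,-0.0088,0,0,0,0],
  [1,0.003,-0.0085,0,0,0,0],
  [1,0.003,-0.0085,0,0,0,0],
  [1,0.0043,-0.0079,0,0,0,0],
  [1,0.0043,-0.0079,0,0,0,0],
])

```text
time_s: 48.28
position: [0.4847, 0.1107, 0.1242]
tcp_rot: [[0.998, 0.06, -0.004], [0.06, -0.998, -0.0], [-0.004, 0.0, -1.0]]
force: [-4.5, 4.0, -1.4]
opening: 0.198
```

Request:
play_rows([
  [1,0.0055,-0.0071,0,0,0,0],
  [1,0.0055,-0.0071,0,0,0,0],
  [1,0.0065,-0.0062,0,0,0,0],
  [1,0.0065,-0.0062,0,0,0,0],
  [1,0.0074,-0.0051,0,0,0,0],
  [1,0.0074,-0.0051,0,0,0,0],
  [1,0.0081,-0.0039,0,0,0,0],
  [1,0.0081,-0.0039,0,0,0,0],
  [1,0.0086,-0.0026,0,0,0,0],
  [1,0.0086,-0.0026,0,0,0,0],
  [1,0,0,0,0,0,0],
  [1,0,0,0,0,0,0],
])

```text
time_s: 49.78
position: [0.5612, 0.0615, 0.1256]
tcp_rot: [[0.998, 0.059, 0.006], [0.059, -0.998, -0.0], [0.006, 0.0, -1.0]]
force: [2.4, 2.2, -2.9]
opening: 0.196
```

Request:
play_rows([
  [1,0.004,0,0,0,0,0],
  [1,0.003,0,0,0,0,0],
  [1,0,0,0,0,0,0],
  [1,0,0,0,0,0,0],
])

```text
time_s: 50.28
position: [0.5645, 0.0611, 0.1249]
tcp_rot: [[0.998, 0.061, -0.002], [0.061, -0.998, -0.001], [-0.002, 0.001, -1.0]]
force: [-3.1, -3.3, 1.2]
opening: 0.197
```

Request:
play_rows([
  [1,0.003,0,0,0,0,0],
  [1,0.003,0,0,0,0,0],
  [1,0,0,0,0,0,0],
  [1,0,0,0,0,0,0],
])

```text
time_s: 50.78
position: [0.5648, 0.0612, 0.1231]
tcp_rot: [[0.998, 0.062, -0.015], [0.062, -0.998, -0.001], [-0.015, 0.0, -1.0]]
force: [-11.0, -4.4, 2.3]
opening: 0.197
```

Run:
```python
from h import *
a,_=cap('top');b,_=cap('side');w,_=cap('wrist','w11.png')
a=cv2.resize(a[110:230,240:380],(400,343),interpolation=cv2.INTER_CUBIC)
b=cv2.resize(b[140:260,290:430],(400,343),interpolation=cv2.INTER_CUBIC)
cv2.imwrite('pics/d11.png',np.hstack([a,b]));print(bot.read_state()['position'],bot.read_state()['force'])
```

```text
[0.56485961 0.06120276 0.12314282] [-10.59558582  -4.89225417   2.7573207 ]
```

View pics/d11.png

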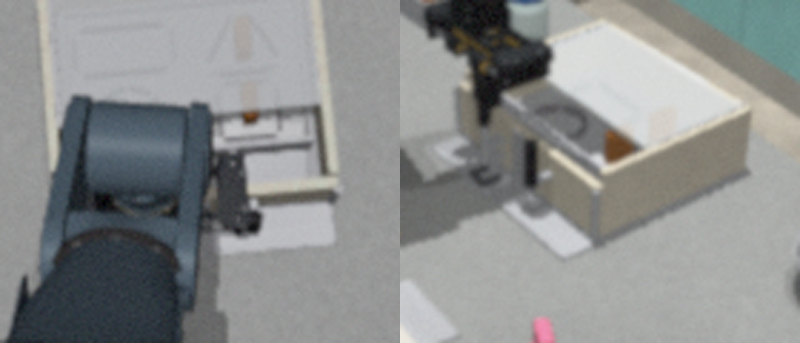

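The left leaf is at its shut stop, and the bolt stands over its keeper. I push the bolt down.

Request:
play_rows([
  [1,-0.003,0,-0.005,0,0,0],
  [1,0,0,-0.006,0,0,0],
  [1,0,0,-0.006,0,0,0],
  [1,0,0,-0.006,0,0,0],
  [1,0,0,-0.006,0,0,0],
  [1,0,0,-0.004,0,0,0],
  [1,0,0,0,0,0,0],
  [1,0,0,0,0,0,0],
])

```text
time_s: 51.92
position: [0.5662, 0.0612, 0.0963]
tcp_rot: [[0.998, 0.061, -0.004], [0.061, -0.998, -0.001], [-0.004, 0.001, -1.0]]
force: [-13.5, -3.2, 31.9]
opening: 0.199
```

Request:
play_rows([
  [1,-0.002,0,0.004,0,0,0],
  [0.5,0,0,0,0,0,0],
  [0.5,0,0,0,0,0,0],
  [0.5,0,0,0,0,0,0],
  [0.5,0,0,0,0,0,0],
  [0.5,-0.004,0,0.04,0,0,0],
  [1,0,0,0.025,0,0,0],
  [1,0,0,0,0,0,0],
  [1,0,0,0,0,0,0],
  [1,0,0,0,0,0,0],
  [1,0,0,0,0,0,0],
  [1,0,0,0,0,0,0],
])

```text
time_s: 53.42
position: [0.5623, 0.0617, 0.1604]
tcp_rot: [[0.998, 0.06, -0.001], [0.06, -0.998, 0.0], [-0.001, -0.0, -1.0]]
force: [-0.8, 0.3, -0.4]
opening: 0.013
```

Run:
```python
from h import *
s=bot.read_state();print(s['position'],s['opening'])
c=bot.get_calibration('wrist');w,_=cap('wrist','w12.png');P=proj(c,[.5588,.0607,.122]);print(P, proj(c,[.5588,.0607,.132]),proj(c,[.5645,-.0436,.12]))
g=w.max(2);m=np.zeros_like(g);m[120:300,270:380]=g[120:300,270:380]<45
x0=int(P[0])-60;y0=max(0,int(P[1])-90);cv2.imwrite('pics/w12c.png',cv2.resize(w[100:300,200:500],(750,500),interpolation=cv2.INTER_CUBIC))
```

```text
[0.56230366 0.06171805 0.16036094] 0.013362218802447413
[327.30374776 232.07900691] [327.36054744 238.48425631] [492.80411243 231.25780497]
```

View pics/w12c.png

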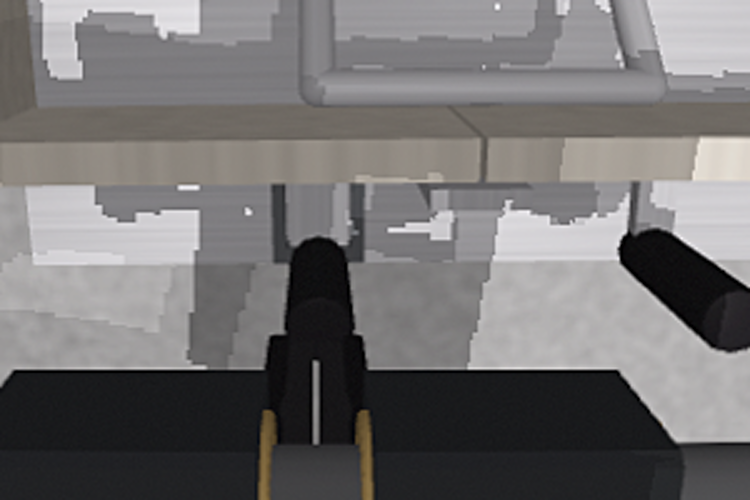

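Both leaves are flush and the bolt is seated in its keeper. I press once from above to confirm it is fully down; contact is expected near z = 0.122.

Request:
play_rows([
  [1,-0.002,-0.001,-0.02,0,0,0],
  [1,0,0,-0.012,0,0,0],
  [1,0,0,-0.005,0,0,0],
  [1,0,0,-0.003,0,0,0],
  [1,0,0,-0.002,0,0,0],
  [1,0,0,0,0,0,0],
  [1,0,0,0,0,0,0],
])

```text
time_s: 54.35
position: [0.5606, 0.0607, 0.1221]
tcp_rot: [[0.998, 0.061, 0.001], [0.061, -0.998, -0.0], [0.001, 0.001, -1.0]]
force: [-4.8, 0.8, 18.1]
opening: 0.005
```

Request:
play_rows([
  [1,0,0,0.04,0,0,0],
  [1,0,0,0.05,0,0,0],
  [1,-0.04,0,0.05,0,0,0],
  [1,-0.03,0.05,0,0,0,0],
  [1,-0.03,0.06,0,0,0,0],
  [1,-0.03,0.06,0,0,0,0],
  [1,0,0.06,0,0,0,0],
  [1,0,0.06,0,0,0,0],
  [1,0,0,0,0,0,0],
  [1,0,0,0,0,0,0],
])

```text
time_s: 55.6
position: [0.4352, 0.3422, 0.2577]
tcp_rot: [[0.998, 0.061, -0.0], [0.061, -0.998, -0.001], [-0.0, 0.001, -1.0]]
force: [0.7, -0.2, -0.6]
opening: 0.003
```

```bash
python3 - <<'E'
from h import *
a,_=cap('top');cv2.imwrite('pics/f.png',cv2.resize(a[80:320,130:500],(800,519),interpolation=cv2.INTER_CUBIC))
E
python3 - <<'E'
from h import *
a=cv2.imread('pics/top0.png');b,_=cap('top')
d=cv2.absdiff(cv2.GaussianBlur(a,(5,5),0),cv2.GaussianBlur(b,(5,5),0)).max(2)
for n,(x0,y0,x1,y1) in dict(cab=(250,92,362,205),pink=(390,218,422,248),purple=(436,240,470,270),cutter=(456,186,484,212),measure=(395,262,428,292),scraper=(335,246,380,278),front=(262,178,358,204)).items():
    r=d[y0:y1,x0:x1];print(n,r.max(),(r>40).sum(),r.size)
hsv=cv2.cvtColor(b,cv2.COLOR_BGR2HSV)
for n,(x,y) in dict(sq=(207,239),tri=(409,188)).items():print(n,b[y-12:y+12,x-12:x+12].std())
print(bot.hand_in())
E
```

```text
cab 94 19 12656
pink 11 0 960
purple 10 0 1020
cutter 10 0 728
measure 11 0 990
scraper 11 0 1440
front 11 0 2496
sq 39.5682480019828
tri 2.191642459139457
the job is handed in; nothing more can be done
None
```

The job is done and handed in at about 56 s of the 210 s allowed. Only two stamps were on the table, the square and the triangle, and both are in their nests.

- **Opening:** I lifted the bolt about 30 mm, then swung the left leaf and the right leaf to about 90° each. The tray was pulled out to its stop.
- **Stamps:** The square touched the nest floor at the height expected for a seated stamp. A wrist picture then showed it between its ribs. The triangle, turned about 187° to fit, also touched down at the expected height and looked seated from above.
- **Closing:** I pushed the tray home to a hard stop, shut the right leaf, then the left leaf over it, and pushed the bolt down. A press on the bolt's top met resistance at 122 mm, which is its fully-down height. A wrist picture showed both leaf tops flush.
- **Other objects:** The last top picture compared with the first shows no change at the pink and purple look-alikes, cutter, measuring cup, scraper or cabinet front. The mug and tin were not compared; the arm may have been hiding them.

- **Slip while opening:** At the end of the left leaf's opening swing the tool slipped about 14 mm along the grip, with a force of about 18 N. It was re-gripped without trouble.
- **Tray bar reading:** One picture taken before closing, possibly while the arm was still moving, put the bar about 14 mm further in than predicted. I did not re-measure it, but the tray still reached its stop when pushed home.
- **Final picture:** The last picture could not be viewed because the viewing limit was reached, so the final check was numerical only.

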